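# Line up the saw's drive pulleys by size

### The job

Set the four metal belt pulleys out on the board in order of size, one centred on each yellow mark, hub up, with the smallest at the end with the red bar and the largest at the far end from it. Leave the small green oil bottle standing where it is.

Things in the scene. Friction and masses are not known exactly. Their poses are not given: they have to be found in the camera images.
- pulley_52: Smallest of the four bare-metal V-belt pulleys: 52 mm outer diameter, lying flat with its hub up. Disc 20 mm thick; on it a central round hub 32 mm in diameter that ends 48 mm above the underside (the same on all four; grip here). Origin at the centre of the underside, z up along the axis. About 140 g, give or take 30 %.
- pulley_68: Second smallest of the four bare-metal V-belt pulleys: 68 mm outer diameter, lying flat with its hub up. Disc 20 mm thick; on it a central round hub 32 mm in diameter that ends 48 mm above the underside (the same on all four; grip here). Origin at the centre of the underside, z up along the axis. About 200 g, give or take 30 %.
- pulley_84: Second largest of the four bare-metal V-belt pulleys: 84 mm outer diameter, lying flat with its hub up. Disc 20 mm thick; on it a central round hub 32 mm in diameter that ends 48 mm above the underside (the same on all four; grip here). Origin at the centre of the underside, z up along the axis. About 300 g, give or take 30 %.
- pulley_100: Largest of the four bare-metal V-belt pulleys: 100 mm outer diameter, lying flat with its hub up. Disc 20 mm thick; on it a central round hub 32 mm in diameter that ends 48 mm above the underside (the same on all four; grip here). Origin at the centre of the underside, z up along the axis. About 400 g, give or take 30 %.
- mark_1: An end mark of the row of four alike flat yellow round marks (46 mm across, black dot), 105 mm apart in a straight line, mark_1 to mark_4, on a fixed plywood board (130 x 500 mm, 18 mm thick, flat on the table). Which end has the red bar varies. Origin at the mark's centre on the board's top, 18 mm above the table; y axis along the row.
- mark_2: An inner mark of the row of four alike flat yellow round marks (46 mm across, black dot), 105 mm apart in a straight line, mark_1 to mark_4, on a fixed plywood board (130 x 500 mm, 18 mm thick, flat on the table). Which end has the red bar varies. Origin at the mark's centre on the board's top, 18 mm above the table; y axis along the row.
- mark_3: An inner mark of the row of four alike flat yellow round marks (46 mm across, black dot), 105 mm apart in a straight line, mark_1 to mark_4, on a fixed plywood board (130 x 500 mm, 18 mm thick, flat on the table). Which end has the red bar varies. Origin at the mark's centre on the board's top, 18 mm above the table; y axis along the row.
- mark_4: An end mark of the row of four alike flat yellow round marks (46 mm across, black dot), 105 mm apart in a straight line, mark_1 to mark_4, on a fixed plywood board (130 x 500 mm, 18 mm thick, flat on the table). Which end has the red bar varies. Origin at the mark's centre on the board's top, 18 mm above the table; y axis along the row.
- red_block: Red bar, 120 mm across the row, 22 mm along it and 20 mm high, fixed on the board beyond one end mark (its centre 78 mm from that mark's centre): it shows the red end of the row. The other end has a like black bar. Origin at the centre of the bar's underside.
- oil_bottle: Small loose green oil bottle with a yellow spout, 44 mm in diameter, 90 mm high, standing among the pulleys; not to be moved. Origin at the centre of its base.
Things that resemble listed ones, but are neither listed nor needed, are in the scene too. Leave any blue or purple look-alike of the pulley_84 alone.

How it is judged:
At the end, for the whole second after the job is handed in: Each pulley lies flat on the board (tilt under 0.1 rad, hub up), its centre within 12 mm of its mark, sizes 52, 68, 84, 100 mm in that order starting from the mark beside the red bar; all pulleys at rest; the oil bottle upright within 30 mm of where it stood (((horizontal distance between red_block and mark_1 below 0.11 m and horizontal distance between pulley_52 and mark_1 below 0.012 m and horizontal distance between pulley_68 and mark_2 below 0.012 m and horizontal distance between pulley_84 and mark_3 below 0.012 m and horizontal distance between pulley_100 and mark_4 below 0.012 m) or (horizontal distance between red_block and mark_4 below 0.11 m and horizontal distance between pulley_52 and mark_4 below 0.012 m and horizontal distance between pulley_68 and mark_3 below 0.012 m and horizontal distance between pulley_84 and mark_2 below 0.012 m and horizontal distance between pulley_100 and mark_1 below 0.012 m)) and z of pulley_52 in the frame of mark_1 between -0.004 and 0.006 m and angle between each of pulley_52, pulley_68, pulley_84, pulley_100's own z axis and vertical below 0.1 rad and linear speed of each of pulley_52, pulley_68, pulley_84, pulley_100 below 0.02 m/s and angular speed of each of pulley_52, pulley_68, pulley_84, pulley_100 below 0.2 rad/s and z of pulley_68 in the frame of mark_1 between -0.004 and 0.006 m and z of pulley_84 in the frame of mark_1 between -0.004 and 0.006 m and z of pulley_100 in the frame of mark_1 between -0.004 and 0.006 m and distance of oil_bottle from where it was at the start of the episode below 0.03 m and angle between oil_bottle's own z axis and vertical below 0.2 rad); the robot touches nothing.
It fails at once if the oil bottle is shoved or knocked over (distance of oil_bottle from where it was at the start of the episode above 0.03 m or angle between oil_bottle's own z axis and vertical above 0.4 rad).
It also fails if it takes over 112 s, if anything falls off the work surface, if the arm or the gripper's body presses on something with over 40 N, if the wrist force passes 120 N, or if a joint passes its speed limit or range.

### The arm

A 7-joint arm with a two-finger parallel gripper is mounted at the origin on the work surface. World frame = base frame: x ahead of the robot, y to its left, z up, the work surface at z = 0. Lengths are in m, angles in rad, forces in N, time in s.
With the tool pointing down it reaches from about 0.4 to 0.85 m from the base axis. Payload 10.4 kg.
Tool frame: the origin (TCP) lies at the very end of the fingers, on their centre line; the grasp point (between the pads) lies 19 mm behind it (r.pinch_z is the distance from the TCP to the grasp point, in m); z points along the fingers, y is the line along which they close (so a half turn about z gives the same grasp; the last joint's range is limited). The gripper opens to 87 mm and grips with 3 to 60 N. Pads are 19 mm wide; open, the fingers measure 117 mm over their backs; the gripper's body (75 mm by 190 mm) begins 51 mm behind the grasp point.
Start: joints at [-1.186, 0.332, -0.065, 1.46, 0.022, 1.35, -0.088], TCP at [0.248, 0.574, 0.2] pointing down, gripper open.
Joint ranges: [-2.6, 2.6], [-0.5, 2.12], [-1.47, 1.34], [0.16, 2.42], [-1.27, 4.41], [0.06, 2.06], [-2.6, 2.6]. Speed limits (rad/s): [2.22, 2.22, 2.79, 2.79, 3.14, 3.14, 3.14].

### API

Orientations are given as a unit quaternion [x, y, z, w].
In Python, from bench import r, camera gives the robot as it stands. The module is installed in compiled form; this text tells all that it offers.
- The arm moves only by the shell command python3 -m pendant 'ROWS' [FORCE]. ROWS is JSON, a list of rows, each an object with "dp": the shift along the tool's x, y, z as a fraction of full scale, a list of three; "rotation": the turn, a rotation vector about the tool's x, y, z as a fraction of full scale, a list of three; "jaw": the opening, from 0 (shut) to 1 (fully open). A call has 1 to 8 rows; each row is the pose to reach, as a shift and turn from the pose commanded when the call began, along the tool's axes at that moment, turning the shorter way round; what a row does not reach only later rows make up. Full scale, the value 1, is 0.15 m for a shift and 2 pi rad for a turn. A row lasts 1/8 s, in which the tool goes at most 62.5 mm and 10.7 degrees, less where a joint would pass 70% of its speed; a pose out of reach is approached as far as the arm can. A call with a number of a shift or a turn outside -1 to 1 is refused whole. A call with a gripper value outside its range is refused whole. The fingers move at their own pace and stop on an object; FORCE is the grip in N (left out, the last holds). Time passes only in rows, so rows that repeat a pose let the fingers close. It gives the time, the measured TCP pose, the force, the opening and the grip force at its end, in the units of the state.
- r.read_state(): the state, without advancing time (a new reading comes with each control period).
- camera(name): name is "side" or "top"; returns a dict with "image" (480x640x3 uint8, red, green, blue), "z_map" (480x640 float32, m along the optical axis (not along the pixel's ray), 0 where there is no reading), "mtx" (3x3 intrinsics, pixels), "distortion" ([k1, k2, p1, p2, k3] as OpenCV has them; the pictures are not rectified), "T" (4x4, takes a point from camera to world coordinates). Camera axes: x right, y down, z forward; pixel columns grow to the right and rows downward; lengths in m; the calibration is good to about 2 mm. A picture is of the moment at which its call begins.
- r.close_job(): hands the job in; it is judged then, once.
The state is a dict: "time": time; "joint_positions": joint angles; "joint_vel": joint speeds; "joint_torque": joint torques, N m; "ee_pos": TCP position; "eef_rot": TCP orientation; "ft_force": force on the tool from outside, world axes, zero at the start; "torque": the same for the moment, N m; "width": finger opening in m; "grip_force": force on a finger pad.
Only numpy, scipy, OpenCV 4.12 (cv2) and the standard library are available. Lean on these libraries where they do the work, as an engineer would, in place of code of your own. Each camera call takes 0.05 s, during which the arm holds its last target. There are 200 camera calls.

## Working session

There is one attempt and no reset: what is moved stays moved. The work goes in short steps, Python scripts to look and compute and a shell command to move; the robot and the scene stay as the last step left them, time stands still between calls to the robot, and variables do not carry over. Pictures are saved under pics/ and viewed, at most 14 in all, crops included, and the job is handed in when it is done.

```bash
mkdir -p pics
python3 - <<'E'
from bench import r,camera
import cv2,numpy as np
s=r.read_state();print({k:np.round(v,3).tolist() for k,v in s.items()},r.pinch_z)
for n in("top","side"):
    c=camera(n);cv2.imwrite(f"pics/{n}0.png",c["image"][...,::-1]);np.savez(f"{n}0.npz",**c)
    print(n,c["mtx"].round(1).tolist(),np.round(c["distortion"],4),c["T"].round(3).tolist(),(c["z_map"]>0).mean())
E
```

```text
{'time': 0.0, 'joint_positions': [-1.186, 0.333, -0.065, 1.461, 0.022, 1.35, -0.089], 'joint_vel': [-0.0, -0.001, 0.001, 0.001, -0.002, 0.001, -0.0], 'joint_torque': [0.001, -62.325, 0.026, -38.989, -0.061, 0.04, 0.0], 'ee_pos': [0.248, 0.573, 0.199], 'eef_rot': [0.202, 0.979, -0.001, -0.0], 'ft_force': [0.204, -0.087, -0.411], 'torque': [0.021, 0.002, 0.008], 'grip_force': 0.0, 'width': 0.087} 0.0187
top [[586.3, 0.0, 322.1], [0.0, 586.3, 244.1], [0.0, 0.0, 1.0]] [0.0455 0.     0.     0.     0.    ] [[0.007, -0.989, 0.15, 0.396], [-1.0, -0.004, 0.017, 0.058], [-0.016, -0.15, -0.989, 1.188], [0.0, 0.0, 0.0, 1.0]] 0.9960709635416667
side [[585.0, 0.0, 328.4], [0.0, 585.0, 229.7], [0.0, 0.0, 1.0]] [0.0494 0.     0.     0.     0.    ] [[0.959, -0.203, 0.2, 0.343], [-0.284, -0.628, 0.724, -0.744], [-0.021, -0.751, -0.66, 0.796], [0.0, 0.0, 0.0, 1.0]] 0.996005859375
```

View pics/top0.png

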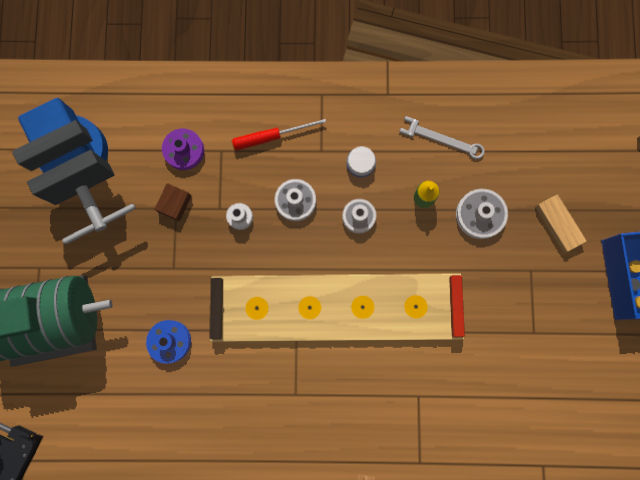

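View pics/side0.png

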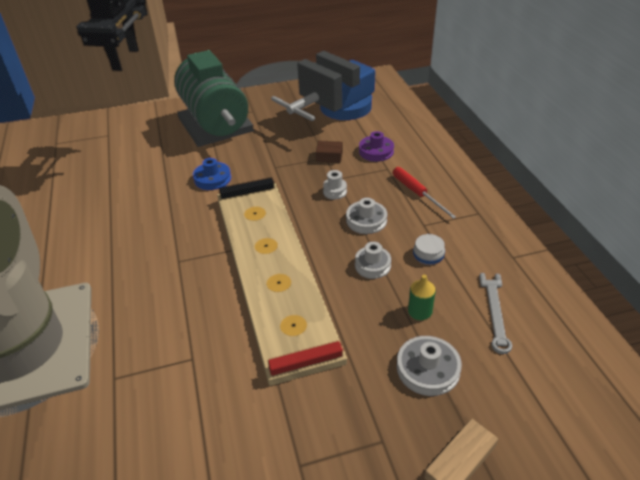

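The top view shows the pulleys, left to right: 52 at px (239,215), 84 at (295,200), 68 at (360,216) and 100 at (482,213). The bottle is at (428,195), the yellow marks run along row 307, and the red bar is at the right end (457,305), with the black bar on the left. The side view agrees: red bar near, 100 nearest, and the arm out of the way. A white jar at (361,161) and the blue and purple pulleys are decoys.

```bash
cat > h.py <<'E'
import numpy as np,cv2
def ray(c,uv,z):
    p=cv2.undistortPoints(np.array(uv,float).reshape(-1,1,2),c["mtx"],c["distortion"])[:,0]
    d=np.c_[p,np.ones(len(p))]@c["T"][:3,:3].T; o=c["T"][:3,3]
    return o+d*((z-o[2])/d[:,2])[:,None]
def cloud(c):
    h,w=c["z_map"].shape; u=np.mgrid[:h,:w][::-1].reshape(2,-1).T.astype(float)
    p=cv2.undistortPoints(u.reshape(-1,1,2),c["mtx"],c["distortion"])[:,0]
    P=np.c_[p,np.ones(len(p))]*c["z_map"].reshape(-1,1)
    return (P@c["T"][:3,:3].T+c["T"][:3,3]).reshape(h,w,3)
def blobs(m,amin):
    n,l,s,ce=cv2.connectedComponentsWithStats(m.astype(np.uint8))
    return [(ce[i],s[i,4],l==i) for i in range(1,n) if s[i,4]>amin]
def measure(c):
    hsv=cv2.cvtColor(c["image"],cv2.COLOR_RGB2HSV); H,S,V=cv2.split(hsv); P=cloud(c)
    box=(P[...,0]>.25)&(P[...,0]<.85)&(abs(P[...,1])<.45)
    out={}
    out["marks"]=[ray(c,b[0],.018)[0] for b in blobs(box&(H>18)&(H<30)&(S>200)&(V>120)&(P[...,2]<.04),120)]
    out["red"]=[(*P[b[2]].mean(0).round(3),b[1]) for b in blobs(box&((H<6)|(H>174))&(S>150)&(V>60),150)]
    out["bottle"]=[(*np.median(P[b[2]],0).round(3),b[1]) for b in blobs(box&(H>40)&(H<85)&(S>80),60)]
    out["hubs"]=[]
    grey=box&(S<70)
    hub=grey&(P[...,2]>.036)&(P[...,2]<.075)
    disc=grey&(P[...,2]>.008)
    dl=blobs(cv2.morphologyEx(disc.astype(np.uint8),cv2.MORPH_CLOSE,np.ones((3,3))),150)
    for b in dl:
        hb=b[2]&hub
        if hb.sum()<20: continue
        zt=np.percentile(P[...,2][hb],80); top=hb&(P[...,2]>zt-.005)
        x=P[top]; cc,rr=cv2.minEnclosingCircle(x[:,:2].astype(np.float32))
        rim=P[b[2]&(P[...,2]<zt-.02)]
        rc,rR=cv2.minEnclosingCircle(rim[:,:2].astype(np.float32)) if len(rim) else ((0,0),0)
        out["hubs"].append(dict(px=b[0].round().tolist(),zt=round(float(zt),4),hub=np.round(cc,4).tolist(),hd=round(2*rr,4),mean=x[:,:2].mean(0).round(4).tolist(),disc=np.round(rc,4).tolist(),D=round(2*rR,4)))
    return out
E
python3 - <<'E'
from h import *
for n in("top","side"):
    o=measure(dict(np.load(n+"0.npz"))); print(n)
    for k,v in o.items():
        print(k); [print("  ",np.round(x,4).tolist() if k=="marks" else x) for x in v]
E
```

```text
top
marks
   [0.4498, -0.1072, 0.018]
   [0.445, 0.2079, 0.018]
   [0.4467, 0.1028, 0.018]
   [0.4484, -0.0021, 0.018]
red
   (np.float64(0.791), np.float64(0.217), np.float64(0.029), np.int32(560))
   (np.float64(0.451), np.float64(-0.185), np.float64(0.04), np.int32(638))
bottle
   (np.float64(0.655), np.float64(-0.117), np.float64(0.037), np.int32(125))
hubs
   {'px': [295.0, 200.0], 'zt': 0.0502, 'hub': [0.6653, 0.1343], 'hd': 0.0327, 'mean': [0.6655, 0.134], 'disc': [0.6662, 0.1329], 'D': 0.0863}
   {'px': [482.0, 213.0], 'zt': 0.0505, 'hub': [0.6386, -0.2433], 'hd': 0.0344, 'mean': [0.6385, -0.2429], 'disc': [0.6384, -0.2443], 'D': 0.1029}
   {'px': [359.0, 216.0], 'zt': 0.0503, 'hub': [0.6325, 0.0035], 'hd': 0.0319, 'mean': [0.6324, 0.0033], 'disc': [0.6324, 0.0037], 'D': 0.0691}
   {'px': [239.0, 216.0], 'zt': 0.0505, 'hub': [0.6306, 0.2488], 'hd': 0.0339, 'mean': [0.6309, 0.2481], 'disc': [0.6305, 0.2483], 'D': 0.0538}
side
marks
red
   (np.float64(0.793), np.float64(0.211), np.float64(0.02), np.int32(402))
   (np.float64(0.451), np.float64(-0.19), np.float64(0.035), np.int32(1100))
bottle
   (np.float64(0.665), np.float64(-0.147), np.float64(0.031), np.int32(514))
hubs
   {'px': [334.0, 183.0], 'zt': 0.0487, 'hub': [0.6332, 0.2485], 'hd': 0.0356, 'mean': [0.6329, 0.2466], 'disc': [0.6339, 0.2472], 'D': 0.0561}
   {'px': [246.0, 188.0], 'zt': 0.039, 'hub': [0.4441, 0.2817], 'hd': 0.1138, 'mean': [0.4439, 0.2819], 'disc': [0, 0], 'D': 0}
   {'px': [366.0, 214.0], 'zt': 0.0484, 'hub': [0.6679, 0.1355], 'hd': 0.04, 'mean': [0.6667, 0.1326], 'disc': [0.6668, 0.1341], 'D': 0.0873}
   {'px': [373.0, 258.0], 'zt': 0.0485, 'hub': [0.6353, 0.0032], 'hd': 0.0366, 'mean': [0.6341, 0.0031], 'disc': [0.6347, 0.0039], 'D': 0.0703}
   {'px': [429.0, 363.0], 'zt': 0.048, 'hub': [0.6395, -0.2439], 'hd': 0.0343, 'mean': [0.6391, -0.2452], 'disc': [0.6394, -0.2439], 'D': 0.1032}
```

The sizes (52/68/84/100), hub heights (0.048) and mark spacing (105 mm) all check out in the measurements. The red end is at y<0. First I turn the tool so it closes along world x (tool x=+Y, y=+X, z=down).

```bash
python3 -m pendant '[{"dp":[-0.3,-0.15,0],"rotation":[0,0,0.03],"jaw":0.75},{"dp":[-0.6,-0.3,0],"rotation":[0,0,0.06],"jaw":0.75},{"dp":[-0.93,-0.47,0],"rotation":[0,0,0.09],"jaw":0.75},{"dp":[-0.93,-0.47,0],"rotation":[0,0,0.12],"jaw":0.75},{"dp":[-0.93,-0.47,0],"rotation":[0,0,0.15],"jaw":0.75},{"dp":[-0.93,-0.47,0],"rotation":[0,0,0.185],"jaw":0.75},{"dp":[-0.93,-0.47,0],"rotation":[0,0,0.185],"jaw":0.75},{"dp":[-0.93,-0.47,0],"rotation":[0,0,0.185],"jaw":0.75}]' 40
```

```text
time: 1.1
ee_pos: [0.3478, 0.4537, 0.2001]
eef_rot: [0.706, 0.708, -0.0, 0.0]
ft_force: [0.3, -0.0, -1.1]
width: 0.0654
grip_force: 0.0
```

```bash
python3 -m pendant '[{"dp":[-0.3,0.4,0],"rotation":[0,0,0],"jaw":0.75},{"dp":[-0.684,0.946,0],"rotation":[0,0,0],"jaw":0.75},{"dp":[-0.684,0.946,0],"rotation":[0,0,0],"jaw":0.75},{"dp":[-0.684,0.946,0],"rotation":[0,0,0],"jaw":0.75},{"dp":[-0.684,0.946,0],"rotation":[0,0,0],"jaw":0.75}]' | grep ee_pos
python3 -m pendant '[{"dp":[-0.3,0.4,0],"rotation":[0,0,0],"jaw":0.75},{"dp":[-0.684,0.946,0],"rotation":[0,0,0],"jaw":0.75},{"dp":[-0.684,0.946,0.3],"rotation":[0,0,0],"jaw":0.75},{"dp":[-0.684,0.946,0.5],"rotation":[0,0,0],"jaw":0.75},{"dp":[-0.684,0.946,0.7],"rotation":[0,0,0],"jaw":0.75},{"dp":[-0.684,0.946,0.7],"rotation":[0,0,0],"jaw":0.75}]'
```

```text
ee_pos: [0.4894, 0.3517, 0.2]
time: 2.48
ee_pos: [0.6293, 0.25, 0.0927]
eef_rot: [0.706, 0.709, -0.002, -0.001]
ft_force: [0.4, -0.4, 0.7]
width: 0.0652
grip_force: 0.0
```

```bash
python3 -m pendant '[{"dp":[0,0,0.2],"rotation":[0,0,0],"jaw":0.75},{"dp":[0,0,0.35],"rotation":[0,0,0],"jaw":0.75},{"dp":[0,0,0.47],"rotation":[0,0,0],"jaw":0.75},{"dp":[0,0,0.47],"rotation":[0,0,0],"jaw":0.75},{"dp":[0,0,0.47],"rotation":[0,0,0],"jaw":0.2},{"dp":[0,0,0.47],"rotation":[0,0,0],"jaw":0.2},{"dp":[0,0,0.47],"rotation":[0,0,0],"jaw":0.2},{"dp":[0,0,0.47],"rotation":[0,0,0],"jaw":0.2}]' 40
```

```text
time: 3.48
ee_pos: [0.632, 0.2487, 0.025]
eef_rot: [0.707, 0.707, 0.0, 0.0]
ft_force: [-0.5, 0.3, -0.4]
width: 0.0336
grip_force: 0.0
```

```bash
python3 -m pendant '[{"dp":[0,0,0],"rotation":[0,0,0],"jaw":0.2},{"dp":[0,0,0],"rotation":[0,0,0],"jaw":0.2},{"dp":[0,0,-0.1],"rotation":[0,0,0],"jaw":0.2},{"dp":[0,0,-0.3],"rotation":[0,0,0],"jaw":0.2},{"dp":[0,0,-0.5],"rotation":[0,0,0],"jaw":0.2},{"dp":[0,0,-0.7],"rotation":[0,0,0],"jaw":0.2},{"dp":[0,0,-0.8],"rotation":[0,0,0],"jaw":0.2},{"dp":[0,0,-0.8],"rotation":[0,0,0],"jaw":0.2}]' 40
```

```text
time: 4.47
ee_pos: [0.6324, 0.2489, 0.1457]
eef_rot: [0.707, 0.707, 0.001, 0.0]
ft_force: [0.0, 0.3, -0.8]
width: 0.0176
grip_force: 0.0
```

Run:
```python
from bench import r,camera
from h import *
for n in("top","side"):
    c=camera(n);np.savez(f"{n}1.npz",**c)
    [print(n,x) for x in measure(c)["hubs"]]
    cv2.imwrite(f"pics/{n}1.png",c["image"][...,::-1])
```

```text
top {'px': [200.0, 241.0], 'zt': 0.0499, 'hub': [0.6308, 0.2373], 'hd': 0.025, 'mean': [0.6301, 0.2375], 'disc': [0.6278, 0.4203], 'D': 0.522}
top {'px': [295.0, 200.0], 'zt': 0.0502, 'hub': [0.6653, 0.1336], 'hd': 0.0324, 'mean': [0.6651, 0.1338], 'disc': [0.6655, 0.1341], 'D': 0.0846}
top {'px': [482.0, 213.0], 'zt': 0.0506, 'hub': [0.6384, -0.2434], 'hd': 0.0339, 'mean': [0.6383, -0.2433], 'disc': [0.6382, -0.2435], 'D': 0.1023}
top {'px': [359.0, 216.0], 'zt': 0.0504, 'hub': [0.6327, 0.0037], 'hd': 0.0323, 'mean': [0.6323, 0.0034], 'disc': [0.6328, 0.0033], 'D': 0.0681}
side {'px': [334.0, 183.0], 'zt': 0.0484, 'hub': [0.6333, 0.2474], 'hd': 0.0385, 'mean': [0.6323, 0.2471], 'disc': [0.6316, 0.2472], 'D': 0.0547}
side {'px': [246.0, 188.0], 'zt': 0.0388, 'hub': [0.4436, 0.2847], 'hd': 0.115, 'mean': [0.4449, 0.282], 'disc': [0, 0], 'D': 0}
side {'px': [367.0, 214.0], 'zt': 0.0485, 'hub': [0.6663, 0.1353], 'hd': 0.0365, 'mean': [0.6669, 0.1329], 'disc': [0.6659, 0.1345], 'D': 0.0889}
side {'px': [373.0, 258.0], 'zt': 0.0486, 'hub': [0.6344, 0.0047], 'hd': 0.0366, 'mean': [0.6343, 0.003], 'disc': [0.6354, 0.0033], 'D': 0.0724}
side {'px': [429.0, 363.0], 'zt': 0.0479, 'hub': [0.6384, -0.2435], 'hd': 0.0346, 'mean': [0.639, -0.2449], 'disc': [0.6391, -0.2435], 'D': 0.1035}
```

View pics/side1.png

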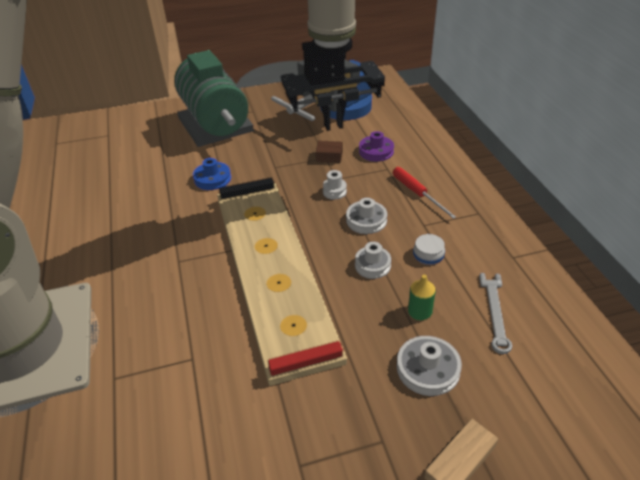

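The side view shows the 52 pulley still in its place at (334,183), and the empty gripper above it with the fingers shut. The hub slipped out, so I'll retry and check the grip force before lifting.

```bash
python3 -m pendant '[{"dp":[0,0,0],"rotation":[0,0,0],"jaw":0.75},{"dp":[0,0,0],"rotation":[0,0,0],"jaw":0.75},{"dp":[0,0,0],"rotation":[0,0,0],"jaw":0.75},{"dp":[0,0,0],"rotation":[0,0,0],"jaw":0.75},{"dp":[0,0,0],"rotation":[0,0,0],"jaw":0.75},{"dp":[0,0,0],"rotation":[0,0,0],"jaw":0.75}]' 40 | grep width
python3 -m pendant '[{"dp":[0,0,0.3],"rotation":[0,0,0],"jaw":0.75},{"dp":[0,0,0.6],"rotation":[0,0,0],"jaw":0.75},{"dp":[0,0,0.81],"rotation":[0,0,0],"jaw":0.75},{"dp":[0,0,0.81],"rotation":[0,0,0],"jaw":0.75},{"dp":[0,0,0.81],"rotation":[0,0,0],"jaw":0},{"dp":[0,0,0.81],"rotation":[0,0,0],"jaw":0},{"dp":[0,0,0.81],"rotation":[0,0,0],"jaw":0},{"dp":[0,0,0.81],"rotation":[0,0,0],"jaw":0}]' 40
python3 -m pendant '[{"dp":[0,0,0],"rotation":[0,0,0],"jaw":0},{"dp":[0,0,0],"rotation":[0,0,0],"jaw":0},{"dp":[0,0,0],"rotation":[0,0,0],"jaw":0},{"dp":[0,0,0],"rotation":[0,0,0],"jaw":0}]' 40
```

```text
width: 0.0636
time: 6.32
ee_pos: [0.6321, 0.2489, 0.0239]
eef_rot: [0.707, 0.707, 0.0, 0.0]
ft_force: [-0.6, 0.5, -0.5]
width: 0.033
grip_force: 0.0
time: 6.82
ee_pos: [0.6321, 0.2488, 0.0237]
eef_rot: [0.707, 0.707, 0.0, 0.0]
ft_force: [-2.6, -1.1, 5.8]
width: 0.0285
grip_force: 40.0
```

Run:
```python
from bench import r,camera
import cv2,numpy as np
a=camera("side")["image"][...,::-1][110:230,270:430];b=camera("top")["image"][...,::-1][160:280,160:320]
cv2.imwrite("pics/z2.png",np.vstack([cv2.resize(x,None,fx=2.5*1,fy=2.5*1,interpolation=3) for x in(a,b)]))
```

```text
(no output)
```

View pics/z2.png

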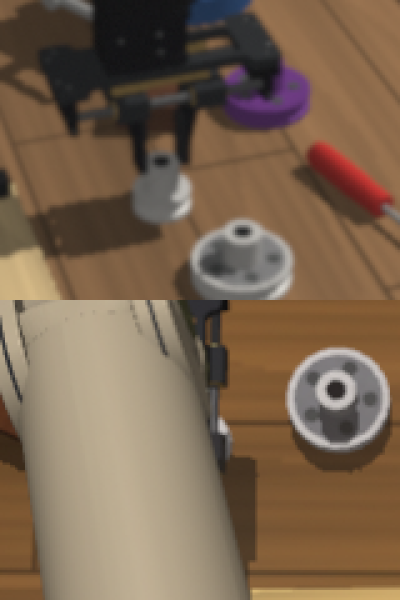

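The crop shows the fingers (side crop ~(145,150) and (183,145)) about 15 mm behind the hub, on the +y side, so only the hub's edge is pinched. I'll release, rise, and measure where the fingers really are.

```bash
python3 -m pendant '[{"dp":[0,0,0],"rotation":[0,0,0],"jaw":0.75},{"dp":[0,0,0],"rotation":[0,0,0],"jaw":0.75},{"dp":[0,0,0],"rotation":[0,0,0],"jaw":0.75},{"dp":[0,0,0],"rotation":[0,0,0],"jaw":0.75},{"dp":[0,0,-0.3],"rotation":[0,0,0],"jaw":0.75},{"dp":[0,0,-0.45],"rotation":[0,0,0],"jaw":0.75},{"dp":[0,0,-0.45],"rotation":[0,0,0],"jaw":0.75},{"dp":[0,0,-0.45],"rotation":[0,0,0],"jaw":0.75}]'
python3 - <<'E'
from bench import r,camera
from h import *
c=camera("side");np.savez("side3.npz",**c)
print(measure(c)["hubs"][:1])
P=cloud(c);V=cv2.cvtColor(c["image"],cv2.COLOR_RGB2HSV)[...,2]
e=r.read_state()["ee_pos"];print(e)
m=(abs(P[...,0]-.632)<.08)&(abs(P[...,1]-.25)<.06)&(V<75)
for lo in np.arange(-.005,.05,.01):
    k=m&(P[...,2]-e[2]>lo)&(P[...,2]-e[2]<lo+.01)
    for b in blobs(k,6): q=P[b[2]];print(round(lo,3),b[0].round(),b[1],q.min(0).round(3),q.max(0).round(3))
E
```

```text
time: 7.92
ee_pos: [0.6313, 0.2485, 0.0897]
eef_rot: [0.707, 0.707, -0.001, -0.0]
ft_force: [0.2, -0.3, -0.5]
width: 0.0652
grip_force: 0.0
[{'px': [334.0, 183.0], 'zt': 0.0485, 'hub': [0.633, 0.2499], 'hd': 0.0362, 'mean': [0.632, 0.2472], 'disc': [0.632, 0.246], 'D': 0.0547}]
[0.6310953  0.24850636 0.08932472]
0.025 [350. 145.] 24 [0.664 0.237 0.115] [0.672 0.256 0.124]
0.025 [316. 151.] 27 [0.59  0.234 0.115] [0.599 0.262 0.124]
0.035 [351. 141.] 24 [0.664 0.236 0.125] [0.672 0.252 0.133]
0.035 [316. 147.] 26 [0.59  0.232 0.124] [0.599 0.258 0.134]
0.045 [351. 137.] 27 [0.664 0.237 0.135] [0.674 0.254 0.144]
0.045 [316. 144.] 21 [0.589 0.236 0.135] [0.6   0.243 0.143]
```

Run:
```python
from h import *
c=dict(np.load("side3.npz"));P=cloud(c)
for u in(316,350):
    for v in range(138,172,2): print(u,v,P[v,u].round(3),c["image"][v,u])
cv2.imwrite("pics/z3.png",cv2.resize(c["image"][...,::-1][100:210,280:400],None,fx=5,fy=5,interpolation=cv2.INTER_NEAREST))
```

```text
316 138 [0.592 0.235 0.156] [23 22 24]
316 140 [0.593 0.238 0.149] [23 23 24]
316 142 [0.593 0.242 0.142] [22 22 22]
316 144 [0.592 0.237 0.14 ] [22 23 23]
316 146 [0.592 0.237 0.135] [21 19 21]
316 148 [0.591 0.236 0.131] [19 19 21]
316 150 [0.592 0.238 0.126] [21 20 22]
316 152 [0.591 0.235 0.123] [25 24 24]
316 154 [0.591 0.236 0.117] [30 25 23]
316 156 [0.626 0.374 0.016] [46 35 28]
316 158 [0.625 0.374 0.01 ] [52 38 30]
316 160 [0.625 0.375 0.004] [52 39 30]
316 162 [ 0.625  0.373 -0.   ] [58 46 34]
316 164 [ 0.622  0.365 -0.   ] [78 60 44]
316 166 [ 0.621  0.361 -0.003] [111  84  60]
316 168 [0.617 0.346 0.002] [114  87  61]
316 170 [ 0.616  0.343 -0.002] [113  86  61]
350 138 [0.666 0.24  0.138] [26 26 28]
350 140 [0.666 0.242 0.132] [27 26 27]
350 142 [0.666 0.241 0.128] [26 27 27]
350 144 [0.666 0.24  0.123] [27 26 27]
350 146 [0.665 0.238 0.12 ] [32 29 27]
350 148 [0.665 0.238 0.115] [67 52 40]
350 150 [0.717 0.395 0.001] [119  90  64]
350 152 [ 0.715  0.39  -0.002] [129  98  69]
350 154 [ 0.712  0.381 -0.001] [131  99  70]
350 156 [ 0.71   0.374 -0.002] [135 102  72]
350 158 [ 0.706  0.363 -0.   ] [136 103  73]
350 160 [ 0.706  0.361 -0.004] [135 103  72]
350 162 [ 0.702  0.35  -0.002] [135 102  72]
350 164 [ 0.699  0.34  -0.001] [137 103  73]
350 166 [0.696 0.331 0.   ] [138 104  73]
350 168 [0.693 0.323 0.001] [138 104  73]
350 170 [0.691 0.314 0.001] [136 103  72]
```

View pics/z3.png

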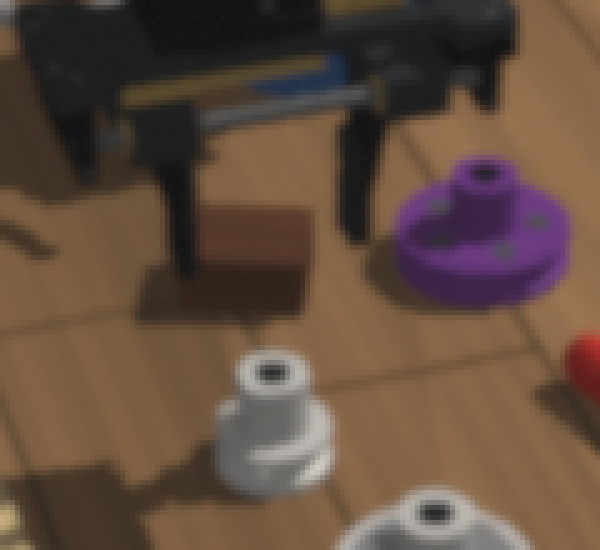

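The fingertips (crop ~(185,275) and (355,240)) are at z≈0.115 while the state says 0.089. The real tips are therefore about 25 mm higher than reported, and I had only touched the hub's top edge. I'll go lower in steps and watch the force.

```bash
python3 -m pendant '[{"dp":[0,0,0.2],"rotation":[0,0,0],"jaw":0.75},{"dp":[0,0,0.4],"rotation":[0,0,0],"jaw":0.75},{"dp":[0,0,0.47],"rotation":[0,0,0],"jaw":0.75},{"dp":[0,0,0.51],"rotation":[0,0,0],"jaw":0.75},{"dp":[0,0,0.54],"rotation":[0,0,0],"jaw":0.75},{"dp":[0,0,0.54],"rotation":[0,0,0],"jaw":0.75}]' | egrep 'ee_pos|force'
python3 -m pendant '[{"dp":[0,0,0.02],"rotation":[0,0,0],"jaw":0.75},{"dp":[0,0,0.04],"rotation":[0,0,0],"jaw":0.75},{"dp":[0,0,0.04],"rotation":[0,0,0],"jaw":0},{"dp":[0,0,0.04],"rotation":[0,0,0],"jaw":0},{"dp":[0,0,0.04],"rotation":[0,0,0],"jaw":0},{"dp":[0,0,0.04],"rotation":[0,0,0],"jaw":0},{"dp":[0,0,0.04],"rotation":[0,0,0],"jaw":0},{"dp":[0,0,0.04],"rotation":[0,0,0],"jaw":0}]' 40
```

```text
ee_pos: [0.6321, 0.2488, 0.0102]
ft_force: [-0.1, -0.5, -0.2]
grip_force: 0.0
time: 9.72
ee_pos: [0.632, 0.2488, 0.0038]
eef_rot: [0.707, 0.707, 0.0, 0.0]
ft_force: [0.8, -0.7, 0.9]
width: 0.031
grip_force: 40.0
```

```bash
python3 -m pendant '[{"dp":[0,0,-0.1],"rotation":[0,0,0],"jaw":0},{"dp":[0,0,-0.3],"rotation":[0,0,0],"jaw":0},{"dp":[0,0,-0.5],"rotation":[0,0,0],"jaw":0},{"dp":[0,0,-0.7],"rotation":[0,0,0],"jaw":0},{"dp":[0,0,-0.8],"rotation":[0,0,0],"jaw":0},{"dp":[0,0,-0.8],"rotation":[0,0,0],"jaw":0}]'
python3 - <<'E'
from bench import camera
from h import *
c=camera("side");np.savez("side4.npz",**c);P=cloud(c);S=cv2.cvtColor(c["image"],cv2.COLOR_RGB2HSV)[...,1]
m=(abs(P[...,0]-.632)<.04)&(abs(P[...,1]-.25)<.05)&(S<60)&(P[...,2]>.05)&(P[...,2]<.2)&(c["image"][...,0]>90)
for b in blobs(m,15): q=P[b[2]];print(b[0].round(),b[1],q.min(0).round(3),q.max(0).round(3))
E
```

```text
time: 10.48
ee_pos: [0.6324, 0.2489, 0.1249]
eef_rot: [0.707, 0.707, 0.001, 0.0]
ft_force: [0.0, 0.5, -1.8]
width: 0.031
grip_force: 40.0
[334. 141.] 425 [0.607 0.22  0.119] [0.657 0.264 0.171]
```

The pulley is held, with its underside at 0.12. Carrying it to the mark by the red bar.

```bash
for i in 1; do python3 -m pendant '[{"dp":[-0.2,-0.1,0],"rotation":[0,0,0],"jaw":0},{"dp":[-0.5,-0.25,0],"rotation":[0,0,0],"jaw":0},{"dp":[-0.79,-0.405,0],"rotation":[0,0,0],"jaw":0}]' | grep -E 'width'; done
python3 -m pendant '[{"dp":[-0.3,-0.15,0],"rotation":[0,0,0],"jaw":0},{"dp":[-0.6,-0.3,0],"rotation":[0,0,0],"jaw":0},{"dp":[-0.79,-0.405,0],"rotation":[0,0,0],"jaw":0}]' | grep -E 'width'
python3 -m pendant '[{"dp":[-0.3,-0.15,0],"rotation":[0,0,0],"jaw":0},{"dp":[-0.6,-0.3,0],"rotation":[0,0,0],"jaw":0},{"dp":[-0.79,-0.405,0],"rotation":[0,0,0],"jaw":0},{"dp":[-0.79,-0.405,0],"rotation":[0,0,0],"jaw":0},{"dp":[-0.79,-0.405,0.3],"rotation":[0,0,0],"jaw":0},{"dp":[-0.79,-0.405,0.5],"rotation":[0,0,0],"jaw":0},{"dp":[-0.79,-0.405,0.5],"rotation":[0,0,0],"jaw":0}]'
```

```text
width: 0.0307
width: 0.0309
time: 12.15
ee_pos: [0.4479, -0.106, 0.0465]
eef_rot: [0.707, 0.708, -0.002, -0.002]
ft_force: [0.2, -0.3, -1.8]
width: 0.0311
grip_force: 40.0
```

```bash
python3 -m pendant '[{"dp":[0,0,0.08],"rotation":[0,0,0],"jaw":0},{"dp":[0,0,0.14],"rotation":[0,0,0],"jaw":0},{"dp":[0,0,0.175],"rotation":[0,0,0],"jaw":0},{"dp":[0,0,0.175],"rotation":[0,0,0],"jaw":0},{"dp":[0,0,0.175],"rotation":[0,0,0],"jaw":0.6},{"dp":[0,0,0.175],"rotation":[0,0,0],"jaw":0.6},{"dp":[0,0,0.175],"rotation":[0,0,0],"jaw":0.7},{"dp":[0,0,0.175],"rotation":[0,0,0],"jaw":0.75}]'
python3 -m pendant '[{"dp":[0,0,-0.1],"rotation":[0,0,0],"jaw":0.75},{"dp":[0,0,-0.4],"rotation":[0,0,0],"jaw":0.75},{"dp":[0,0,-0.7],"rotation":[0,0,0],"jaw":0.75},{"dp":[0,0,-0.8],"rotation":[0,0,0],"jaw":0.75},{"dp":[0,0,-0.8],"rotation":[0,0,0],"jaw":0.75}]'
python3 - <<'E'
from bench import camera
from h import *
for n in("side",):
    c=camera(n);[print(n,x) for x in measure(c)["hubs"]]
    P=cloud(c);hsv=cv2.cvtColor(c["image"],cv2.COLOR_RGB2HSV);H,S,V=cv2.split(hsv)
    for b in blobs((H>14)&(H<32)&(S>170)&(V>90)&(P[...,2]<.04)&(abs(P[...,0]-.45)<.05),60): print(b[0].round(1),b[1],ray(c,b[0],.018)[0].round(4))
E
```

```text
time: 13.15
ee_pos: [0.45, -0.1069, 0.0226]
eef_rot: [0.707, 0.707, 0.0, 0.0]
ft_force: [-0.4, -0.2, 0.3]
width: 0.0616
grip_force: 0.0
time: 13.78
ee_pos: [0.4505, -0.1069, 0.1435]
eef_rot: [0.707, 0.707, 0.001, 0.001]
ft_force: [0.4, 0.4, 0.2]
width: 0.0654
grip_force: 0.0
side {'px': [241.0, 100.0], 'zt': 0.0482, 'hub': [0.65, 0.2833], 'hd': 0.3342, 'mean': [0.6649, 0.1511], 'disc': [0.8117, 1.0341], 'D': 1.9086}
side {'px': [373.0, 258.0], 'zt': 0.0485, 'hub': [0.6345, 0.0042], 'hd': 0.0363, 'mean': [0.6342, 0.003], 'disc': [0.6348, 0.0033], 'D': 0.0705}
side {'px': [292.0, 319.0], 'zt': 0.0655, 'hub': [0.4518, -0.107], 'hd': 0.0343, 'mean': [0.4505, -0.1082], 'disc': [0.4565, -0.0913], 'D': 0.0903}
side {'px': [429.0, 363.0], 'zt': 0.048, 'hub': [0.64, -0.2446], 'hd': 0.0357, 'mean': [0.6392, -0.245], 'disc': [0.6397, -0.2435], 'D': 0.1026}
```

The 52 mm pulley is placed: hub top at 0.0655, centre about (0.4505,-0.108), which is on the mark. Next is the 68 mm pulley at (0.633,0.0035).

```bash
python3 -m pendant '[{"dp":[0.18,0.3,0],"rotation":[0,0,0],"jaw":0.75},{"dp":[0.37,0.61,0],"rotation":[0,0,0],"jaw":0.75},{"dp":[0.55,0.9,0],"rotation":[0,0,0],"jaw":0.75},{"dp":[0.55,0.9,0],"rotation":[0,0,0],"jaw":0.75}]' | grep ee_pos
python3 -m pendant '[{"dp":[0.19,0.32,0],"rotation":[0,0,0],"jaw":0.75},{"dp":[0.19,0.32,0],"rotation":[0,0,0],"jaw":0.75},{"dp":[0.19,0.32,0.25],"rotation":[0,0,0],"jaw":0.75},{"dp":[0.19,0.32,0.5],"rotation":[0,0,0],"jaw":0.75},{"dp":[0.19,0.32,0.5],"rotation":[0,0,0],"jaw":0.75}]'
```

```text
ee_pos: [0.5857, -0.0213, 0.1393]
time: 14.95
ee_pos: [0.6295, 0.0031, 0.0642]
eef_rot: [0.707, 0.707, -0.003, -0.002]
ft_force: [-0.3, -0.7, -0.3]
width: 0.0651
grip_force: 0.0
```

```bash
python3 -m pendant '[{"dp":[0,0,0.15],"rotation":[0,0,0],"jaw":0.75},{"dp":[0,0,0.3],"rotation":[0,0,0],"jaw":0.75},{"dp":[0,0,0.38],"rotation":[0,0,0],"jaw":0.75},{"dp":[0,0,0.425],"rotation":[0,0,0],"jaw":0.75},{"dp":[0,0,0.425],"rotation":[0,0,0],"jaw":0},{"dp":[0,0,0.425],"rotation":[0,0,0],"jaw":0},{"dp":[0,0,0.425],"rotation":[0,0,0],"jaw":0},{"dp":[0,0,0.425],"rotation":[0,0,0],"jaw":0}]' 50 | grep -E "ee_pos|ft"
python3 -m pendant '[{"dp":[0,0,0],"rotation":[0,0,0],"jaw":0},{"dp":[0,0,0],"rotation":[0,0,0],"jaw":0},{"dp":[0,0,0],"rotation":[0,0,0],"jaw":0}]' 50
```

```text
ee_pos: [0.633, 0.0043, 0.0041]
ft_force: [1.0, -0.1, -0.9]
time: 16.32
ee_pos: [0.6331, 0.0043, 0.004]
eef_rot: [0.707, 0.707, 0.0, 0.0]
ft_force: [-0.6, 0.3, 4.1]
width: 0.0307
grip_force: 50.0
```

```bash
python3 -m pendant '[{"dp":[0,0,-0.1],"rotation":[0,0,0],"jaw":0},{"dp":[0,0,-0.3],"rotation":[0,0,0],"jaw":0},{"dp":[0,0,-0.6],"rotation":[0,0,0],"jaw":0},{"dp":[0,0,-0.8],"rotation":[0,0,0],"jaw":0},{"dp":[0,-0.2,-0.8],"rotation":[0,0,0],"jaw":0},{"dp":[-0.039,-0.5,-0.8],"rotation":[0,0,0],"jaw":0},{"dp":[-0.039,-0.8,-0.8],"rotation":[0,0,0],"jaw":0}]' | grep width
python3 -m pendant '[{"dp":[0,-0.25,0],"rotation":[0,0,0],"jaw":0},{"dp":[0,-0.432,0],"rotation":[0,0,0],"jaw":0},{"dp":[0,-0.432,0],"rotation":[0,0,0],"jaw":0},{"dp":[0,-0.432,0.3],"rotation":[0,0,0],"jaw":0},{"dp":[0,-0.432,0.5],"rotation":[0,0,0],"jaw":0},{"dp":[0,-0.432,0.5],"rotation":[0,0,0],"jaw":0}]'
```

```text
width: 0.0308
time: 17.95
ee_pos: [0.4469, -0.0022, 0.0475]
eef_rot: [0.707, 0.707, -0.002, -0.001]
ft_force: [0.4, -0.4, -0.7]
width: 0.0307
grip_force: 50.0
```

```bash
python3 -m pendant '[{"dp":[0,0,0.08],"rotation":[0,0,0],"jaw":0},{"dp":[0,0,0.14],"rotation":[0,0,0],"jaw":0},{"dp":[0,0,0.175],"rotation":[0,0,0],"jaw":0},{"dp":[0,0,0.175],"rotation":[0,0,0],"jaw":0},{"dp":[0,0,0.175],"rotation":[0,0,0],"jaw":0.6},{"dp":[0,0,0.175],"rotation":[0,0,0],"jaw":0.6},{"dp":[0,0,0.175],"rotation":[0,0,0],"jaw":0.7},{"dp":[0,0,0.175],"rotation":[0,0,0],"jaw":0.75}]' | grep -E "ee_pos|ft|width"
python3 -m pendant '[{"dp":[0,0,-0.1],"rotation":[0,0,0],"jaw":0.75},{"dp":[0,0,-0.4],"rotation":[0,0,0],"jaw":0.75},{"dp":[0,0,-0.7],"rotation":[0,0,0],"jaw":0.75},{"dp":[0,0,-0.8],"rotation":[0,0,0],"jaw":0.75},{"dp":[0,0,-0.8],"rotation":[0,0,0],"jaw":0.75}]' | grep ee_pos
python3 -m pendant '[{"dp":[0.2,0.3,0],"rotation":[0,0,0],"jaw":0.75},{"dp":[0.4,0.6,0],"rotation":[0,0,0],"jaw":0.75},{"dp":[0.6,0.95,0],"rotation":[0,0,0],"jaw":0.75}]' | grep ee_pos
python3 -m pendant '[{"dp":[0.2,0.3,0],"rotation":[0,0,0],"jaw":0.75},{"dp":[0.307,0.503,0],"rotation":[0,0,0],"jaw":0.75},{"dp":[0.307,0.503,0],"rotation":[0,0,0],"jaw":0.75},{"dp":[0.307,0.503,0.25],"rotation":[0,0,0],"jaw":0.75},{"dp":[0.307,0.503,0.5],"rotation":[0,0,0],"jaw":0.75},{"dp":[0.307,0.503,0.5],"rotation":[0,0,0],"jaw":0.75}]'
python3 - <<'E'
from bench import camera
from h import *
c=camera("side")
[print(x) for x in measure(c)["hubs"]]
E
```

```text
ee_pos: [0.4481, -0.0017, 0.0226]
ft_force: [0.6, -0.9, -0.0]
width: 0.061
ee_pos: [0.4486, -0.0016, 0.1435]
ee_pos: [0.5909, 0.0892, 0.1408]
time: 20.7
ee_pos: [0.6626, 0.1332, 0.0638]
eef_rot: [0.707, 0.707, -0.003, -0.002]
ft_force: [0.0, 0.5, 0.2]
width: 0.0653
grip_force: 0.0
{'px': [246.0, 188.0], 'zt': 0.039, 'hub': [0.4441, 0.2818], 'hd': 0.1137, 'mean': [0.4439, 0.2818], 'disc': [0.4043, 0.2814], 'D': 0.0002}
{'px': [366.0, 214.0], 'zt': 0.0487, 'hub': [0.6681, 0.1333], 'hd': 0.0372, 'mean': [0.6672, 0.1329], 'disc': [0.6665, 0.1342], 'D': 0.0886}
{'px': [277.0, 278.0], 'zt': 0.0641, 'hub': [0.4509, -0.0019], 'hd': 0.0369, 'mean': [0.4484, -0.0042], 'disc': [0.4515, 0.015], 'D': 0.1057}
{'px': [292.0, 319.0], 'zt': 0.0655, 'hub': [0.4506, -0.1063], 'hd': 0.035, 'mean': [0.4503, -0.108], 'disc': [0.4508, -0.0899], 'D': 0.0882}
{'px': [429.0, 363.0], 'zt': 0.048, 'hub': [0.6398, -0.2439], 'hd': 0.0341, 'mean': [0.6389, -0.2451], 'disc': [0.6391, -0.2434], 'D': 0.1031}
```

Both placed pulleys are on their marks. Gripping the 84 mm pulley.

```bash
python3 -m pendant '[{"dp":[0,0,0.15],"rotation":[0,0,0],"jaw":0.75},{"dp":[0,0,0.3],"rotation":[0,0,0],"jaw":0.75},{"dp":[0,0,0.38],"rotation":[0,0,0],"jaw":0.75},{"dp":[0,0,0.425],"rotation":[0,0,0],"jaw":0.75},{"dp":[0,0,0.425],"rotation":[0,0,0],"jaw":0},{"dp":[0,0,0.425],"rotation":[0,0,0],"jaw":0},{"dp":[0,0,0.425],"rotation":[0,0,0],"jaw":0},{"dp":[0,0,0.425],"rotation":[0,0,0],"jaw":0}]' 55 | grep -E "ee_pos|ft"
python3 -m pendant '[{"dp":[0,0,0],"rotation":[0,0,0],"jaw":0},{"dp":[0,0,0],"rotation":[0,0,0],"jaw":0},{"dp":[0,0,0],"rotation":[0,0,0],"jaw":0}]' 55
```

```text
ee_pos: [0.6661, 0.1345, 0.0041]
ft_force: [1.2, -0.2, 0.6]
time: 22.12
ee_pos: [0.6662, 0.1344, 0.0041]
eef_rot: [0.707, 0.707, 0.0, 0.0]
ft_force: [0.5, -0.6, 2.4]
width: 0.0309
grip_force: 55.0
```

```bash
python3 -m pendant '[{"dp":[0,0,-0.1],"rotation":[0,0,0],"jaw":0},{"dp":[0,0,-0.3],"rotation":[0,0,0],"jaw":0},{"dp":[0,0,-0.6],"rotation":[0,0,0],"jaw":0},{"dp":[0,0,-0.8],"rotation":[0,0,0],"jaw":0},{"dp":[0,-0.2,-0.8],"rotation":[0,0,0],"jaw":0},{"dp":[-0.1,-0.5,-0.8],"rotation":[0,0,0],"jaw":0},{"dp":[-0.207,-0.8,-0.8],"rotation":[0,0,0],"jaw":0}]' | grep width
python3 -m pendant '[{"dp":[0,-0.25,0],"rotation":[0,0,0],"jaw":0},{"dp":[0,-0.5,0],"rotation":[0,0,0],"jaw":0},{"dp":[0,-0.662,0],"rotation":[0,0,0],"jaw":0},{"dp":[0,-0.662,0],"rotation":[0,0,0],"jaw":0},{"dp":[0,-0.662,0.25],"rotation":[0,0,0],"jaw":0},{"dp":[0,-0.662,0.5],"rotation":[0,0,0],"jaw":0},{"dp":[0,-0.662,0.5],"rotation":[0,0,0],"jaw":0}]'
```

```text
width: 0.0309
time: 23.88
ee_pos: [0.4451, 0.1022, 0.0471]
eef_rot: [0.707, 0.707, -0.002, -0.001]
ft_force: [-0.1, 0.1, -3.0]
width: 0.031
grip_force: 55.6
```

```bash
python3 -m pendant '[{"dp":[0,0,0.08],"rotation":[0,0,0],"jaw":0},{"dp":[0,0,0.14],"rotation":[0,0,0],"jaw":0},{"dp":[0,0,0.175],"rotation":[0,0,0],"jaw":0},{"dp":[0,0,0.175],"rotation":[0,0,0],"jaw":0},{"dp":[0,0,0.175],"rotation":[0,0,0],"jaw":0.6},{"dp":[0,0,0.175],"rotation":[0,0,0],"jaw":0.6},{"dp":[0,0,0.175],"rotation":[0,0,0],"jaw":0.7},{"dp":[0,0,0.175],"rotation":[0,0,0],"jaw":0.75}]' | grep -E "ee_pos|ft|width"
python3 -m pendant '[{"dp":[0,0,-0.1],"rotation":[0,0,0],"jaw":0.75},{"dp":[0,0,-0.4],"rotation":[0,0,0],"jaw":0.75},{"dp":[0,0,-0.7],"rotation":[0,0,0],"jaw":0.75},{"dp":[0,0,-0.8],"rotation":[0,0,0],"jaw":0.75},{"dp":[0,0,-0.8],"rotation":[0,0,0],"jaw":0.75}]' | grep ee_pos
python3 -m pendant '[{"dp":[-0.25,0.12,0],"rotation":[0,0,0],"jaw":0.75},{"dp":[-0.5,0.25,0],"rotation":[0,0,0],"jaw":0.75},{"dp":[-0.77,0.427,0],"rotation":[0,0,0],"jaw":0.75}]' | grep ee_pos
python3 -m pendant '[{"dp":[-0.3,0.15,0],"rotation":[0,0,0],"jaw":0.75},{"dp":[-0.6,0.3,0],"rotation":[0,0,0],"jaw":0.75},{"dp":[-0.77,0.427,0],"rotation":[0,0,0],"jaw":0.75}]' | grep ee_pos
python3 -m pendant '[{"dp":[-0.3,0.15,0],"rotation":[0,0,0],"jaw":0.75},{"dp":[-0.6,0.3,0],"rotation":[0,0,0],"jaw":0.75},{"dp":[-0.77,0.427,0],"rotation":[0,0,0],"jaw":0.75},{"dp":[-0.77,0.427,0],"rotation":[0,0,0],"jaw":0.75},{"dp":[-0.77,0.427,0],"rotation":[0,0,0],"jaw":0.75}]'
python3 - <<'E'
from bench import camera
from h import *
c=camera("side");o=measure(c)
[print(x) for x in o["hubs"]];print(o["bottle"])
cv2.imwrite("pics/side5.png",c["image"][...,::-1])
E
```

```text
ee_pos: [0.4467, 0.1033, 0.0227]
ft_force: [1.0, 0.5, -0.2]
width: 0.0613
ee_pos: [0.4471, 0.1035, 0.1435]
ee_pos: [0.5102, -0.0132, 0.1411]
ee_pos: [0.5743, -0.1306, 0.1408]
time: 26.88
ee_pos: [0.6382, -0.2423, 0.141]
eef_rot: [0.707, 0.707, -0.0, -0.001]
ft_force: [0.3, -0.1, 0.3]
width: 0.0654
grip_force: 0.0
{'px': [246.0, 188.0], 'zt': 0.0388, 'hub': [0.4437, 0.2846], 'hd': 0.1151, 'mean': [0.4425, 0.2824], 'disc': [0, 0], 'D': 0}
{'px': [270.0, 258.0], 'zt': 0.0621, 'hub': [0.4454, 0.0508], 'hd': 0.14, 'mean': [0.4478, 0.0434], 'disc': [0.4497, 0.0706], 'D': 0.218}
{'px': [292.0, 319.0], 'zt': 0.0657, 'hub': [0.4506, -0.1054], 'hd': 0.0357, 'mean': [0.4504, -0.1083], 'disc': [0.4516, -0.0897], 'D': 0.0878}
{'px': [429.0, 363.0], 'zt': 0.0479, 'hub': [0.6392, -0.2441], 'hd': 0.0341, 'mean': [0.6389, -0.2451], 'disc': [0.6389, -0.2435], 'D': 0.1035}
[(np.float64(0.669), np.float64(-0.148), np.float64(0.025), np.int32(386))]
```

View pics/side5.png

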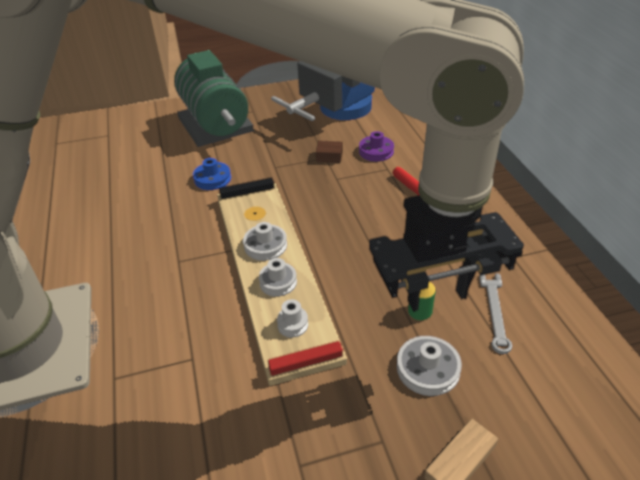

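The side view shows the 52, 68 and 84 pulleys on their marks at (292,319), (277,278) and (265,240). The 100 is at (429,363) under the gripper, and the bottle stands clear at (420,300). Next I descend on the 100.

```bash
python3 -m pendant '[{"dp":[0,0,0.2],"rotation":[0,0,0],"jaw":0.75},{"dp":[0,0,0.4],"rotation":[0,0,0],"jaw":0.75},{"dp":[0,0,0.6],"rotation":[0,0,0],"jaw":0.75},{"dp":[0,0,0.75],"rotation":[0,0,0],"jaw":0.75},{"dp":[0,0,0.85],"rotation":[0,0,0],"jaw":0.75},{"dp":[0,0,0.925],"rotation":[0,0,0],"jaw":0.75},{"dp":[0,0,0.925],"rotation":[0,0,0],"jaw":0.75}]' | grep -E "ee_pos|ft"
python3 -m pendant '[{"dp":[0,0,0],"rotation":[0,0,0],"jaw":0},{"dp":[0,0,0],"rotation":[0,0,0],"jaw":0},{"dp":[0,0,0],"rotation":[0,0,0],"jaw":0},{"dp":[0,0,0],"rotation":[0,0,0],"jaw":0},{"dp":[0,0,0],"rotation":[0,0,0],"jaw":0},{"dp":[0,0,0],"rotation":[0,0,0],"jaw":0},{"dp":[0,0,0],"rotation":[0,0,0],"jaw":0}]' 60
```

```text
ee_pos: [0.6387, -0.243, 0.0033]
ft_force: [-0.1, 0.0, -0.6]
time: 28.68
ee_pos: [0.6392, -0.2431, 0.0039]
eef_rot: [0.707, 0.707, 0.0, 0.0]
ft_force: [0.8, 0.2, 1.0]
width: 0.0307
grip_force: 60.0
```

```bash
python3 -m pendant '[{"dp":[0,0,-0.1],"rotation":[0,0,0],"jaw":0},{"dp":[0,0,-0.3],"rotation":[0,0,0],"jaw":0},{"dp":[0,0,-0.6],"rotation":[0,0,0],"jaw":0},{"dp":[0,0,-0.8],"rotation":[0,0,0],"jaw":0},{"dp":[0,-0.2,-0.8],"rotation":[0,0,0],"jaw":0},{"dp":[0,-0.5,-0.8],"rotation":[0,0,0],"jaw":0},{"dp":[0,-0.8,-0.8],"rotation":[0,0,0],"jaw":0}]' | grep width
python3 -m pendant '[{"dp":[0.05,-0.25,0],"rotation":[0,0,0],"jaw":0},{"dp":[0.2,-0.4,0],"rotation":[0,0,0],"jaw":0},{"dp":[0.4,-0.492,0],"rotation":[0,0,0],"jaw":0}]' | grep -E "ee_pos|width"
python3 -m pendant '[{"dp":[0.25,0,0],"rotation":[0,0,0],"jaw":0},{"dp":[0.5,0,0],"rotation":[0,0,0],"jaw":0},{"dp":[0.75,0,0],"rotation":[0,0,0],"jaw":0},{"dp":[0.9,0,0],"rotation":[0,0,0],"jaw":0}]' | grep -E "ee_pos|width"
python3 -m pendant '[{"dp":[0.25,0,0],"rotation":[0,0,0],"jaw":0},{"dp":[0.5,0,0],"rotation":[0,0,0],"jaw":0},{"dp":[0.75,0,0],"rotation":[0,0,0],"jaw":0},{"dp":[0.9,0,0],"rotation":[0,0,0],"jaw":0}]' | grep -E "ee_pos|width"
python3 -m pendant '[{"dp":[0.25,0,0],"rotation":[0,0,0],"jaw":0},{"dp":[0.5,0,0],"rotation":[0,0,0],"jaw":0},{"dp":[0.7,0,0],"rotation":[0,0,0],"jaw":0},{"dp":[0.81,0,0],"rotation":[0,0,0],"jaw":0},{"dp":[0.81,0,0.2],"rotation":[0,0,0],"jaw":0},{"dp":[0.81,0,0.4],"rotation":[0,0,0],"jaw":0},{"dp":[0.81,0,0.5],"rotation":[0,0,0],"jaw":0},{"dp":[0.81,0,0.5],"rotation":[0,0,0],"jaw":0}]'
```

```text
width: 0.0309
ee_pos: [0.4433, -0.1834, 0.1239]
width: 0.0306
ee_pos: [0.4445, -0.0467, 0.1241]
width: 0.0309
ee_pos: [0.4444, 0.0881, 0.1241]
width: 0.0306
time: 31.92
ee_pos: [0.4445, 0.2075, 0.0483]
eef_rot: [0.707, 0.707, -0.001, -0.0]
ft_force: [0.2, 0.3, -3.7]
width: 0.0308
grip_force: 60.0
```

```bash
python3 -m pendant '[{"dp":[0,0,0.08],"rotation":[0,0,0],"jaw":0},{"dp":[0,0,0.14],"rotation":[0,0,0],"jaw":0},{"dp":[0,0,0.175],"rotation":[0,0,0],"jaw":0},{"dp":[0,0,0.175],"rotation":[0,0,0],"jaw":0},{"dp":[0,0,0.175],"rotation":[0,0,0],"jaw":0.6},{"dp":[0,0,0.175],"rotation":[0,0,0],"jaw":0.6},{"dp":[0,0,0.175],"rotation":[0,0,0],"jaw":0.7},{"dp":[0,0,0.175],"rotation":[0,0,0],"jaw":0.75}]' | grep -E "ee_pos|ft|width"
python3 -m pendant '[{"dp":[0,0,-0.1],"rotation":[0,0,0],"jaw":0.75},{"dp":[0,0,-0.4],"rotation":[0,0,0],"jaw":0.75},{"dp":[0,0,-0.7],"rotation":[0,0,0],"jaw":0.75},{"dp":[0,0,-0.95],"rotation":[0,0,0],"jaw":0.75},{"dp":[0.3,0,-0.95],"rotation":[0,0,0],"jaw":0.75},{"dp":[0.6,0.2,-0.95],"rotation":[0,0,0],"jaw":0.75},{"dp":[0.95,0.4,-0.95],"rotation":[0,0,0],"jaw":0.75}]' | grep -E ee_pos
python3 -m pendant '[{"dp":[0.3,0.2,0],"rotation":[0,0,0],"jaw":0.75},{"dp":[0.6,0.4,0],"rotation":[0,0,0],"jaw":0.75},{"dp":[0.95,0.4,0],"rotation":[0,0,0],"jaw":0.75},{"dp":[0.95,0.4,0],"rotation":[0,0,0],"jaw":0.75}]'
python3 - <<'E'
from bench import camera
from h import *
for n in("top","side"):
    c=camera(n);P=cloud(c);S=cv2.cvtColor(c["image"],cv2.COLOR_RGB2HSV)[...,1];print(n,measure(c)["bottle"])
    g=(S<80)&(abs(P[...,0]-.447)<.04)&(P[...,2]>.06)&(P[...,2]<.072)&(P[...,1]>-.17)&(P[...,1]<.26)
    for b in blobs(g,15): q=P[b[2]];print(b[0].round(),b[1],np.round(cv2.minEnclosingCircle(q[:,:2].astype(np.float32))[0],4),q.mean(0).round(4),q[:,2].std().round(4))
    cv2.imwrite(f"pics/{n}6.png",c["image"][...,::-1])
E
```

```text
ee_pos: [0.445, 0.2084, 0.0227]
ft_force: [0.9, 1.2, -0.2]
width: 0.0615
ee_pos: [0.5059, 0.352, 0.1669]
time: 34.3
ee_pos: [0.5621, 0.4981, 0.1641]
eef_rot: [0.705, 0.709, -0.0, -0.001]
ft_force: [0.9, 0.2, 0.1]
width: 0.0654
grip_force: 0.0
top [(np.float64(0.655), np.float64(-0.117), np.float64(0.037), np.int32(123))]
[254. 307.] 226 [0.4441 0.2066] [0.4436 0.2065 0.0668] 0.002
[308. 307.] 219 [0.4453 0.1029] [0.4452 0.1027 0.0666] 0.0022
[364. 307.] 222 [ 0.4466 -0.0025] [ 0.4464 -0.0025  0.0665] 0.0022
[419. 306.] 204 [ 0.4485 -0.1067] [ 0.4485 -0.1068  0.0663] 0.002
side [(np.float64(0.664), np.float64(-0.147), np.float64(0.031), np.int32(513))]
[252. 196.] 154 [0.4476 0.2071] [0.4455 0.2047 0.0653] 0.0021
[263. 228.] 183 [0.4466 0.1044] [0.4471 0.1013 0.0651] 0.002
[276. 265.] 214 [ 0.4484 -0.0023] [ 0.4486 -0.0039  0.0653] 0.0018
[291. 307.] 263 [ 0.4503 -0.1057] [ 0.4503 -0.1083  0.0653] 0.0018
```

View pics/top6.png

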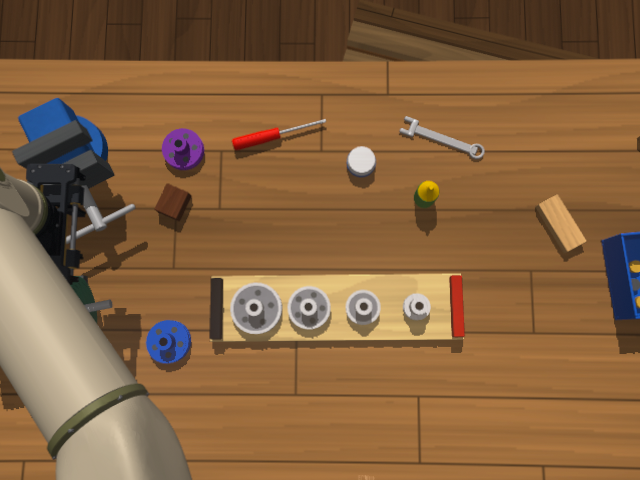

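View pics/side6.png

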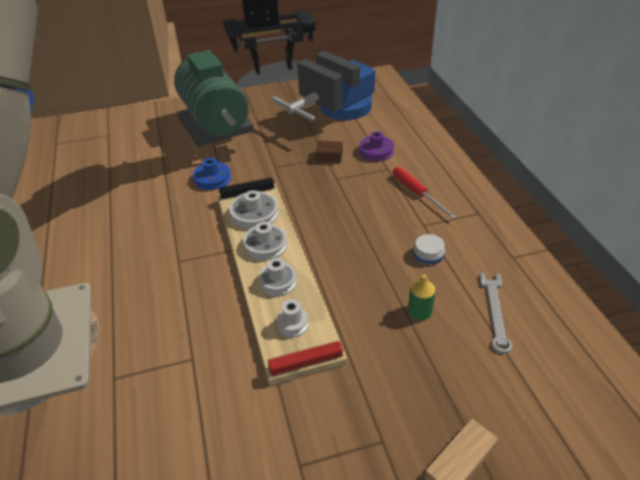

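Both views show the row in order from the red bar: 52 (419,306), 68 (364,307), 84 (308,307), 100 (254,307). All are within about 2 mm of the marks, the bottle hasn't moved, and the arm is clear.

```bash
python3 -c "
from bench import r
print(r.read_state()['ft_force']); print(r.close_job())"
```

```text
[ 0.29604403 -1.38140201 -0.73541867]
the job is handed in; nothing more can be done
None
```

The job is handed in: all four pulleys lie hub up on the board in size order from the red bar, each about 2 mm or less from its mark by the camera, with the oil bottle unmoved, finished at about 34 s of the 112 s allowed.

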